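# Check the pass box's inner door by touch, then open its outer door to the index clip

## Task

Before this pass box is opened on our side, make sure by touch that its inner door (on the far side from the robot, with the round grip) is shut: press the grip firmly towards the closed end of its track (away from the gauge), sliding the door home if it is ajar, and keep up the pressure for about a second once it has stopped. Only then slide the outer door (on the robot's side, with the square grip) open until the middle of its grip is level with the index clip on the rail beside it. Let go, with the inner door still shut, and leave the spanner, flange and can beside the box as they are.

Things in the scene. Friction and masses are not known exactly. Their poses are not given: they have to be found in the camera images.
- passbox: Grey, fixed two-door pass box, 210 (own x) x 330 (own y) x 140 mm high, flat top (low gauge on its +y half, to 150 mm). Origin: centre of its underside; x points from the outer-door side (robot) to the inner-door side, y along both tracks, z up. -y half: chamber with clear roof. Both doors are upright panels that close to its -y and open to its +y; only their grips stand above the top.
- outer_door (a joint): Opening of the outer door in m: 0 shut (as at the start), grows as it slides to the box's +y, 0.13 at its far stop. Slides with about 1.5 N of friction and stays where it is left.
- outer_grip (a point): Centre of the top of the outer door's grip: a black upright rectangular block 30 mm (x) by 26 mm (y), 55 mm tall, its top 198 mm above the bench. At x = -62 mm and y = -68 mm (door shut) in the box's frame; axes as the box's.
- inner_door (a joint): Opening of the inner door in m: 0 shut against a hard stop, grows as it slides to the box's +y. Starts anywhere from shut to 25 mm ajar. Slides with about 1.5 N of friction and stays where it is left.
- inner_grip_top (a point): Centre of the top of the inner door's grip: a black upright round post of 30 mm diameter, 50 mm tall, on a 36 mm steel collar, its top 198 mm above the bench. At x = +62 mm and y = -68 mm (door shut) in the box's frame; axes as the box's.
- inner_grip (a joint): How far in m the inner door's grip, which is sprung on its door (1.5 N per mm, 6 mm at most either way), is pressed towards the closed end (box's -y): about +0.001 while the door slides shut, rising to +0.006 when pressed on against the stop, 0 when let go.
- index_clip: Fixed steel saddle clip, 26 (x) x 30 mm (y), on the outer door's top rail, robot's side of that door's grip (24 mm from the grip's centre line), with an 8 mm wide rib along its middle, 12 mm above the rail, and a brass thumbscrew in front. Origin: its middle on the rail's top, 140 mm above the bench; axes as the box's. The outer grip starts 55 to 115 mm from it, towards the box's -y.
- spanner: Loose steel spanner 180 mm long lying beside the -y end of the box; leave alone. Origin under its middle.
- flange: Loose steel flange, 90 mm diameter, 55 mm high, standing beside the +y end of the box; leave alone. Origin at the centre of its underside.
- grease_can: Loose closed grey can, 64 mm diameter, 130 mm high, standing beside the +y end of the box; leave alone. Origin at the centre of its underside.

How it is judged:
By the outcome, as a careful person would: the job done as asked, in the order asked, and still so for the second after the job is handed in, with the robot touching nothing.
It also fails if it takes over 51 s, if anything falls off the work surface, if the arm or the gripper's body presses on something with over 40 N, if the wrist force passes 120 N, or if a joint passes its speed limit or range.

## Robot

A 6-joint arm with a two-finger parallel gripper is mounted at the origin on the work surface. World frame = base frame: x ahead of the robot, y to its left, z up, the work surface at z = 0. Lengths are in mm, angles in rad, forces in N, time in s.
With the tool pointing down it reaches from about 350 to 975 mm from the base axis. Payload 7.1 kg.
Tool frame: the origin (TCP) lies at the very end of the fingers, on their centre line; the grasp point (between the pads) lies 19 mm behind it (ctrl.grip_point_offset is the distance from the TCP to the grasp point, in mm); z points along the fingers, y is the direction in which the jaws open and shut (so a half turn about z gives the same grasp; the last joint's range is limited). The gripper opens to 88 mm and grips with 3 to 60 N. Pads are 20 mm wide; open, the fingers measure 115 mm over their backs; the gripper's body (75 mm by 178 mm) begins 61 mm behind the grasp point.
Start: joints at [-1.235, 0.423, 1.63, -0, 1.089, -0.019], TCP at [217.143, -586.049, 198.275] pointing down, gripper open.
Joint ranges: [-3, 3], [-0.9, 2.11], [0.09, 2.58], [-1.31, 4.45], [0.11, 2.69], [-2.54, 2.54]. Speed limits (rad/s): [2.39, 2.39, 3.01, 3.14, 3.14, 3.14].

## Interface

Orientations are given as a rotation vector (axis times angle).
In Python, from workcell import ctrl gives the robot as it stands.
- The arm moves only by the tool move_arm, never from a script. Its argument "increments" is one flat list of numbers, 5 for each row, row after row: the closure in counts, from 0 (fully open) to 255 (shut), then the shift along the tool's x, y, z in mm, then the turn about the tool's z in degrees. In form: [grip, dx, dy, dz, yaw, grip, dx, dy, dz, yaw, ...]. A call has 1 to 12 rows; each row is the pose to reach, as a shift and turn from the pose measured when the call began, along the tool's axes at that moment; what a row does not reach only later rows make up. A row lasts 1/8 s, in which the tool goes at most 62.5 mm and 10.7 degrees, less where a joint would pass 70% of its speed; a pose out of reach is approached as far as the arm can. A call with a gripper value outside its range is refused whole. The fingers move at their own pace and stop on an object; the grip force is fixed at half the most. Time passes only in rows, so rows that repeat a pose let the fingers close. It gives the time, the measured TCP pose, the force and the opening at its end, in the units of the state.
- ctrl.get_obs(): the state, without advancing time (a new reading comes with each control period).
- ctrl.get_image(name): name is "scene" or "top" or "wrist"; returns a dict with "frame" (400x640x3 uint8, red, green, blue), "vertical_fov" (degrees; the focal length in pixels is half the picture's height over the tangent of half this angle, whatever the lens; pixels are square), "cx", "cy" (the principal point, pixels), "pose" (4x4, takes a point from camera to world coordinates); the wrist camera has in their place "mount" (4x4, takes a point from camera to tool coordinates, whose origin is the TCP and whose axes are the flange's). Camera axes: x right, y down, z forward; pixel columns grow to the right and rows downward; lengths in mm; the calibration is good to about 2 mm. A picture is of the moment at which its call begins: read the wrist's pose just before it. There is no depth.
- ctrl.close_job(): hands the job in, once; it reports no verdict.
The state is a dict: "t": time; "qpos": joint angles; "qvel": joint speeds; "joint_torque": joint torques, N m; "ee_pos": TCP position; "orientation": TCP orientation; "ft_force": force on the tool from outside, world axes, zero at the start; "moment": the same for the moment, N m; "width": finger opening in mm.
Only numpy, scipy, OpenCV 4.12 (cv2) and the standard library are available. Lean on these libraries where they do the work, as an engineer would, in place of code of your own. Each camera call takes 0.05 s, during which the arm holds its last target.

## Working session

There is one attempt and no reset: what is moved stays moved. The work goes in short steps, Python scripts to look and compute and a tool call to move; the robot and the scene stay as the last step left them, time stands still between calls to the robot, and variables do not carry over. Pictures are saved under pics/ and viewed, and the job is handed in when it is done.

Besides the shell and the picture viewer there is one more tool, called after "Request:" in YAML: its name, and indented under it one key for each argument. move_arm: Moves the arm, as the interface text tells. Its arguments: {"type":"object","properties":{"increments":{"type":"array","items":{"type":"number"}}},"required":["increments"]}

```bash
mkdir -p pics; ls; cat > h.py <<'E'
import numpy as np, cv2
from scipy.spatial.transform import Rotation as R
from workcell import ctrl
def cam(name):
    o=ctrl.get_obs() if name=='wrist' else None
    im=ctrl.get_image(name)
    f=200/np.tan(np.radians(im['vertical_fov'])/2)
    if name=='wrist':
        T=np.eye(4);T[:3,:3]=R.from_rotvec(o['orientation']).as_matrix();T[:3,3]=o['ee_pos'];P=T@np.array(im['mount'])
    else: P=np.array(im['pose'])
    d=dict(frame=im['frame'],f=f,cx=im['cx'],cy=im['cy'],P=P)
    np.savez('last_'+name,**d); return d
def load(name): return np.load('last_'+name+'.npz')
def pix2z(c,u,v,z):
    r=c['P'][:3,:3]@np.array([(u-c['cx'])/c['f'],(v-c['cy'])/c['f'],1]); o=c['P'][:3,3]
    return o+r*(z-o[2])/r[2]
def proj(c,p):
    q=np.linalg.inv(c['P'])@np.append(p,1); return np.array([q[0]/q[2]*c['f']+c['cx'],q[1]/q[2]*c['f']+c['cy']])
def save(n,fr,crop=None,s=1):
    if crop: u0,v0,u1,v1=crop; fr=fr[v0:v1,u0:u1]
    cv2.imwrite('pics/'+n+'.png',cv2.resize(fr[:,:,::-1],None,fx=s,fy=s,interpolation=cv2.INTER_CUBIC))
E
python3 - <<'E'
from h import *
for n in ('scene','top'):
    c=cam(n); save(n+'0',c['frame']); print(n,c['f'],c['cx'],c['cy'],c['P'].round(3))
o=ctrl.get_obs(); print(o)
E
```

```text
pics
scene 437.23615921811927 322.2644748178022 199.36809430849746 [[-7.550000e-01  6.200000e-01 -2.130000e-01  7.689960e+02]
 [ 6.560000e-01  7.170000e-01 -2.350000e-01  2.878510e+02]
 [ 7.000000e-03 -3.170000e-01 -9.480000e-01  1.111956e+03]
 [ 0.000000e+00  0.000000e+00  0.000000e+00  1.000000e+00]]
top 433.62706292432 316.3940845207285 199.22140400723808 [[-2.500000e-02 -9.730000e-01  2.310000e-01  3.612140e+02]
 [-1.000000e+00  2.500000e-02 -2.000000e-03  4.778500e+01]
 [-3.000000e-03 -2.310000e-01 -9.730000e-01  1.027786e+03]
 [ 0.000000e+00  0.000000e+00  0.000000e+00  1.000000e+00]]
{'t': 0.1, 'qpos': array([-1.23501958e+00,  4.23751530e-01,  1.63058116e+00,  2.89764347e-06,
        1.08858112e+00, -1.89933517e-02]), 'qvel': array([ 0.0016939 , -0.00117942, -0.00090389,  0.00134581,  0.00102403,
       -0.00065448]), 'joint_torque': array([ 2.34262870e-04, -5.45610809e+01, -2.74326718e+01,  6.45875372e-02,
        1.88276125e-02, -4.12520569e-05]), 'ee_pos': array([ 216.96926214, -585.58462812,  197.60022909]), 'orientation': array([-3.09101211e+00, -5.54121336e-01,  3.23216690e-04]), 'ft_force': array([-0.25523808,  0.32009916,  0.3373279 ]), 'moment': array([-0.03639866, -0.00729135,  0.08461678]), 'width': 87.49766719005189}
```

View pics/scene0.png

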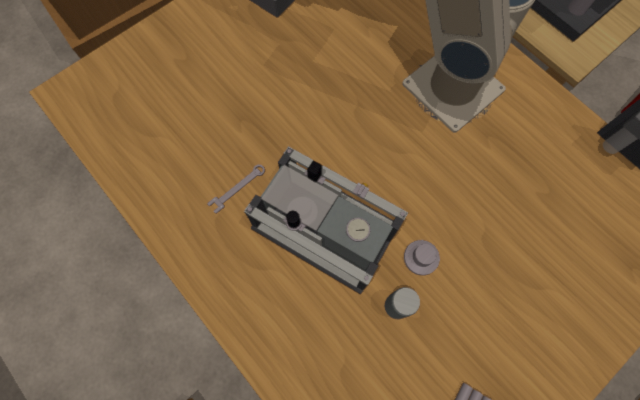

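View pics/top0.png

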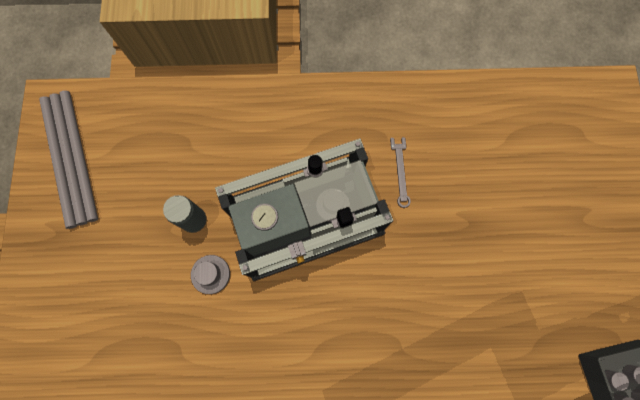

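The pass box is near (305,210) in the top view, with the outer grip at about (345,217), the inner grip at (315,165) and the clip at (298,250). I'll enlarge both views.

```bash
python3 - <<'E'
from h import *
c=load('top'); save('top0c',c['frame'],(205,130,405,280),4)
c=load('scene'); save('scene0c',c['frame'],(235,140,425,300),4)
E
```

```text
(no output)
```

View pics/top0c.png

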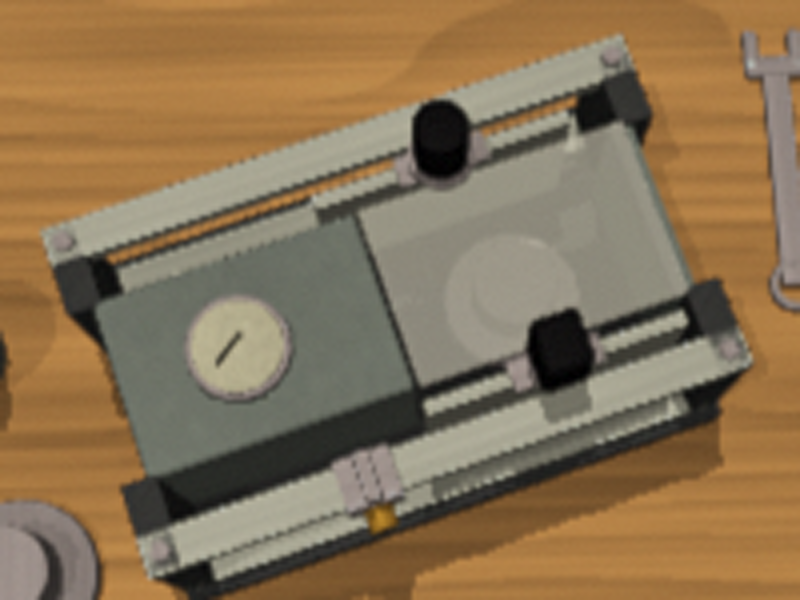

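View pics/scene0c.png

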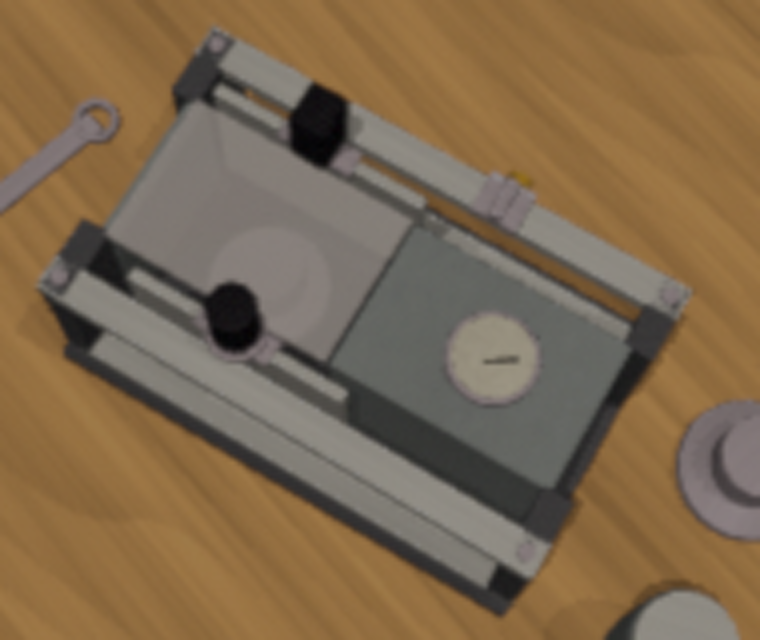

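```bash
python3 - <<'E'
from h import *
def g(px,off): return np.array(px)/4+np.array(off)-0.375
for n,off,pts in (('top',(205,130),dict(in_py=(45,232),in_my=(622,37),out_my=(752,360),out_py=(150,578),s_in_py=(65,240),s_in_my=(612,55),s_out_my=(732,345),s_out_py=(162,550),clip=(366,478))),
 ('scene',(235,140),dict(out_my=(217,28),out_py=(690,292),in_my=(40,285),in_py=(535,575),s_out_my=(218,42),s_out_py=(672,293),s_in_my=(58,275),s_in_py=(528,550),clip=(507,200)))):
    c=load(n); w={}
    for k,p in pts.items():
        u,v=g(p,off); w[k]=pix2z(c,u,v,140)[:2]; print(n,k,w[k].round(1))
    print('len',np.linalg.norm(w['in_py']-w['in_my']),np.linalg.norm(w['out_py']-w['out_my']),np.linalg.norm(w['in_py']-w['out_py']),np.linalg.norm(w['in_my']-w['out_my']))
    ctr=(w['s_in_py']+w['s_in_my']+w['s_out_py']+w['s_out_my'])/4
    d=w['s_in_py']+w['s_out_py']-w['s_in_my']-w['s_out_my']; print('ctr',ctr,'y dir deg',np.degrees(np.arctan2(d[1],d[0])), (w['in_py']+w['in_my']+w['out_py']+w['out_my'])/4)
save('tg',load('top')['frame'],(295,145,365,235),8); save('sg',load('scene')['frame'],(280,155,380,235),8)
E
```

```text
top in_py [603.1 258. ]
top in_my [704.8 -52.9]
top out_my [ 524.7 -111.8]
top out_py [420.5 199.6]
top s_in_py [598.4 247.3]
top s_in_my [694.6 -46.9]
top s_out_my [ 532.9 -101.9]
top s_out_py [434.4 193.8]
top clip [468.4  89.7]
len 327.06895466201047 328.4054679338579 191.64397419773212 189.55043709019012
ctr [565.09122284  73.03970448] y dir deg 108.26052989564572 [563.2916206   73.23704442]
scene out_my [ 523. -109.]
scene out_py [422.6 200.4]
scene in_my [705.2 -49.8]
scene in_py [601.7 260.7]
scene s_out_my [ 528.5 -101.4]
scene s_out_py [431.  193.9]
scene s_in_my [693.6 -47.8]
scene s_in_py [595.3 248.1]
scene clip [464.6  89. ]
len 327.3012477841765 325.25326490482865 188.9533376061306 191.5436222322288
ctr [562.08589478  73.20781654] y dir deg 108.33080886461202 [563.13312039  75.54915955]
```

View pics/tg.png

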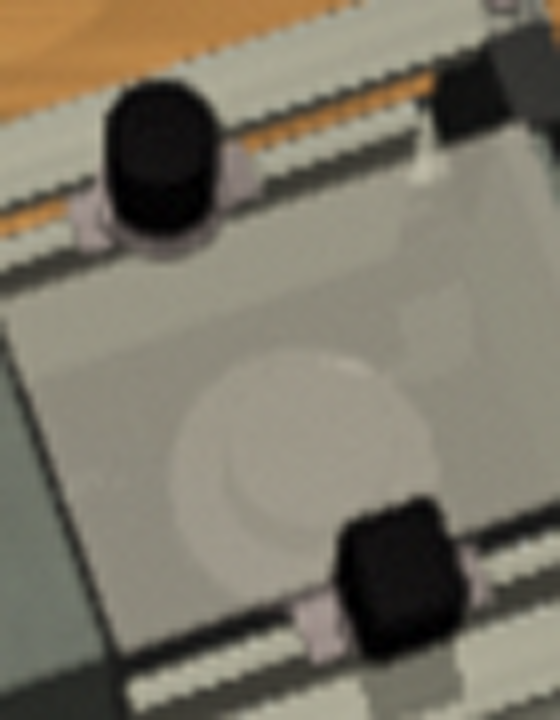

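View pics/sg.png

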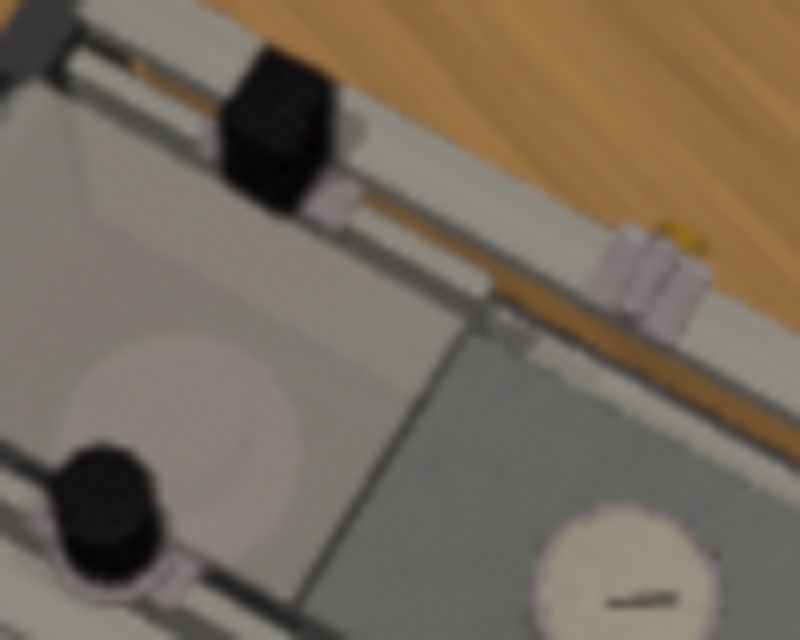

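```bash
python3 - <<'E'
from h import *
th=np.radians(18.3);X=np.array([np.cos(th),np.sin(th)]);Y=np.array([-X[1],X[0]]);C=np.array([563.5,74])
def loc(p): return np.round([(p-C)@X,(p-C)@Y],1)
for n,off,pts in (('top',(295,145),dict(inner=(161,135),outer=(392,552))),('scene',(280,155),dict(inner=(103,494),outer=(290,102)))):
    c=load(n)
    for k,p in pts.items():
        u,v=np.array(p)/8+off-.44; w=pix2z(c,u,v,198)[:2]; print(n,k,w.round(1),loc(w))
    for k,xy in dict(outer=(-62,-68),inner0=(62,-68),inner10=(62,-58)).items():
        w=C+xy[0]*X+xy[1]*Y; uv=proj(c,[*w,198]); print(' pred',k,w.round(1),((uv+.44-off)*8).round(0))
c=load('top');print([loc(p) for p in ([468.4,89.7],[464.6,89.])])
# contrast-enhanced
for n,cr in(('top',(295,145,365,235)),('scene',(280,155,380,235))):
    f=load(n)['frame'].astype(float); save('e'+n,np.clip(f*5,0,255).astype(np.uint8),cr,8)
E
```

```text
top inner [636.7  47.2] [ 61.  -48.4]
top outer [528.5  -6.5] [-58.6 -65.5]
 pred outer [526. -10.] [407. 562.]
 pred inner0 [643.7  28.9] [233. 106.]
 pred inner10 [640.6  38.4] [196. 119.]
scene inner [638.1  48.1] [ 62.6 -48. ]
scene outer [524.4  -6. ] [-62.2 -63.7]
 pred outer [526. -10.] [276.  95.]
 pred inner0 [643.7  28.9] [ 42. 456.]
 pred inner10 [640.6  38.4] [ 73. 474.]
[array([-85.4,  44.8]), array([-89.2,  45.3])]
```

View pics/etop.png

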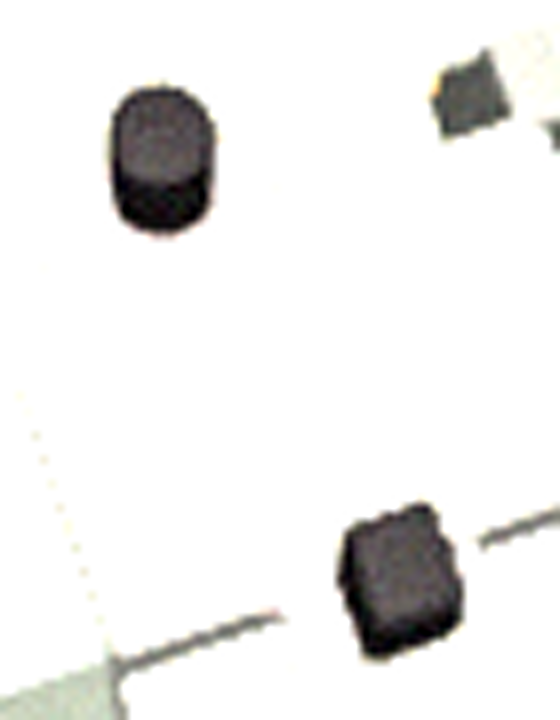

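View pics/escene.png

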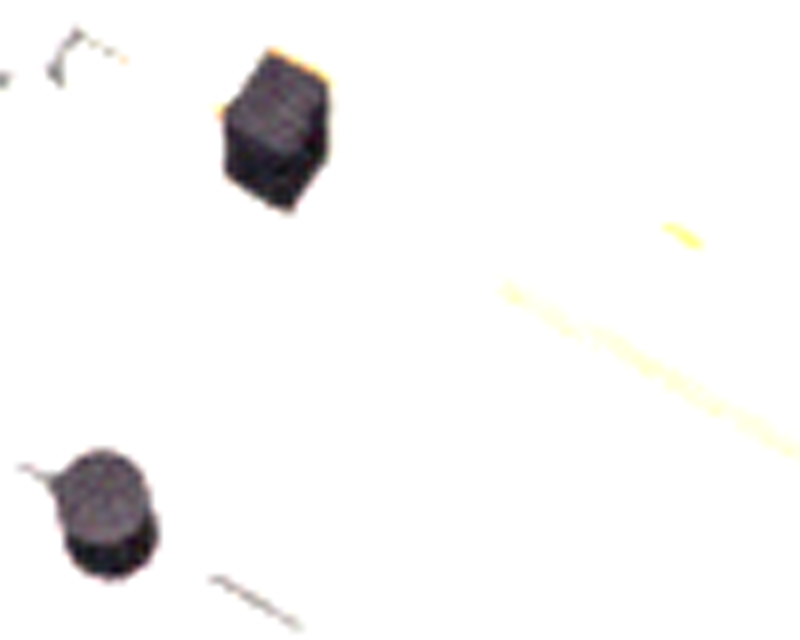

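```bash
cat >> h.py <<'E'
th=np.radians(18.3);X=np.array([np.cos(th),np.sin(th)]);Y=np.array([-X[1],X[0]]);C=np.array([563.5,74])
def B(x,y,z): return np.array([*(C+x*X+y*Y),z])
def loc(p): return np.round([(np.array(p)[:2]-C)@X,(np.array(p)[:2]-C)@Y],1)
def delta(target,yaw=18.3):
    o=ctrl.get_obs();M=R.from_rotvec(o['orientation']).as_matrix()
    cur=np.degrees(np.arctan2(M[1,0],M[0,0]))
    print('t',o['t'],'pos',o['ee_pos'].round(1),'loc',loc(o['ee_pos']),'yaw',round(cur,2),'F',o['ft_force'].round(1),'w',round(o['width'],1))
    print('increment',(M.T@(np.array(target)-o['ee_pos'])).round(1),'dyaw',round(cur-yaw,2))
E
python3 - <<'E'
from h import *
print(ctrl.get_image('wrist')['mount'].round(2), ctrl.get_image('wrist')['vertical_fov'])
delta(B(-60,0,330))
E
```

```text
[[   0.     -0.96   -0.28   77.36]
 [   1.     -0.      0.      0.58]
 [  -0.     -0.28    0.96 -187.27]
 [   0.      0.      0.      1.  ]] 61.912613308803635
t 0.2 pos [ 217.  -585.7  197.8] loc [-536.1 -517.6] yaw 20.33 F [-0.2 -0.3 -0.1] w 88.3
increment [ 494.1 -500.5 -131.7] dyaw 2.03
```

Request:
move_arm:
  increments: [0,120,-122,-132,0,0,494,-500,-132,2,0,494,-500,-132,2,0,494,-500,-132,2,0,494,-500,-132,2,0,494,-500,-132,2,0,494,-500,-132,2,0,494,-500,-132,2,0,494,-500,-132,2,0,494,-500,-132,2,0,494,-500,-132,2,0,494,-500,-132,2]

```text
t: 1.7
ee_pos: [507.4, 57.3, 330.7]
orientation: [-3.1, -0.504, -0.001]
ft_force: [0.1, -0.5, 0.2]
width: 87.6
```

```bash
python3 - <<'E'
from h import *
delta(B(-60,0,330))
E
```

```text
t 1.7 pos [507.4  57.3 330.7] loc [-58.5   1.8] yaw 18.46 F [ 0.1 -0.5  0.2] w 87.6
increment [-1.5  1.8  0.7] dyaw 0.16
```

```bash
python3 - <<'E'
from h import *
c=cam('wrist'); save('w1',c['frame']); delta(B(-60,0,330))
E
```

```text
t 1.75 pos [508.9  59.6 331.1] loc [-56.4   3.5] yaw 18.49 F [2.3 1.4 0.8] w 87.5
increment [-3.6  3.5  1.1] dyaw 0.19
```

View pics/w1.png

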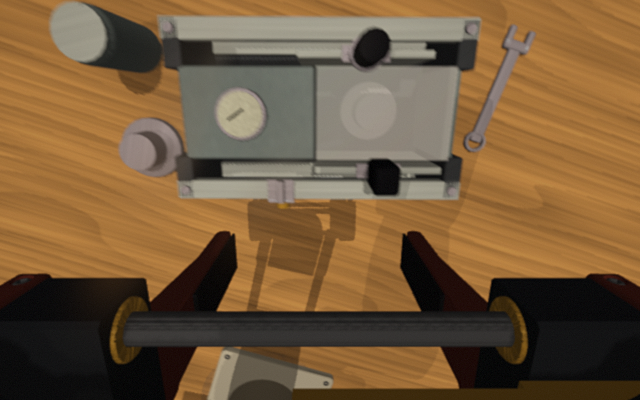

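Request:
move_arm:
  increments: [0,-60,4,30,0,0,-60,4,30,0,0,-60,4,30,0,0,-60,4,30,0,0,-60,4,30,0]

```text
t: 2.38
ee_pos: [454.5, 36.9, 301.7]
orientation: [-3.098, -0.504, -0.006]
ft_force: [0.0, 0.4, 0.3]
width: 88.0
```

```bash
python3 - <<'E'
from h import *
c=cam('wrist'); save('w2',c['frame'],(140,20,500,290),2.2); delta(B(-60,0,330))
E
```

```text
t 2.425 pos [454.2  36.9 301.5] loc [-115.4   -1. ] yaw 18.49 F [ 0.6 -0.5 -0.1] w 87.7
increment [ 55.5  -0.8 -28.3] dyaw 0.19
```

View pics/w2.png

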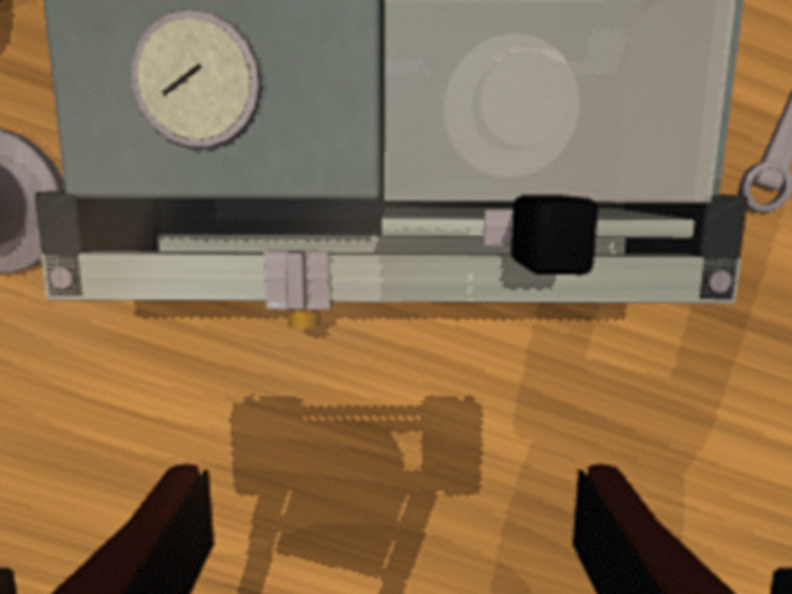

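```bash
python3 - <<'E'
from h import *
c=load('wrist'); f=c['frame']
save('w2e',np.clip(f.astype(float)*4,0,255).astype(np.uint8),(355,95,425,155),10)
save('w2c',f,(250,120,310,180),10)
E
```

```text
(no output)
```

View pics/w2e.png

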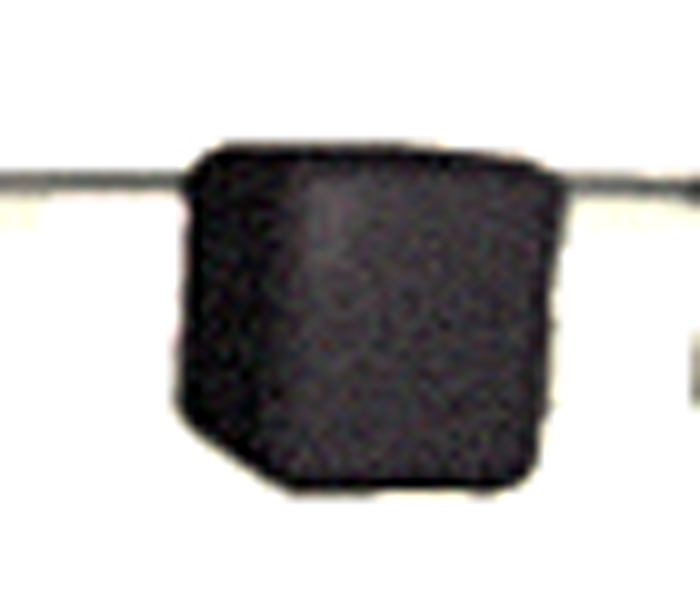

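View pics/w2c.png

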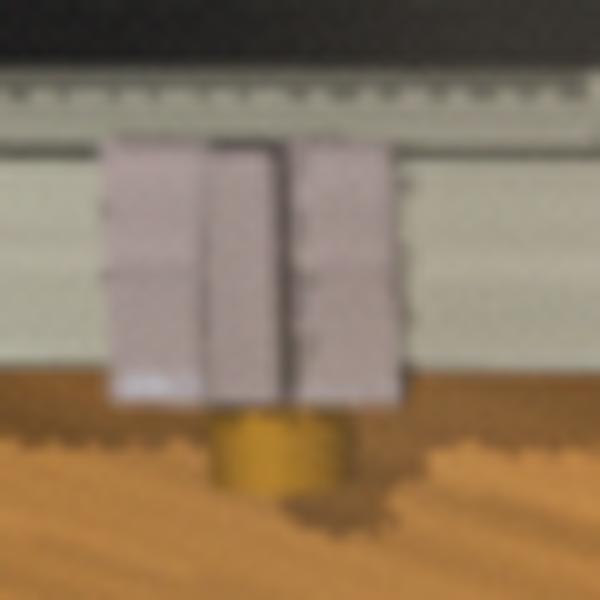

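```bash
python3 - <<'E'
from h import *
c=load('wrist')
def q(p,off,s): return np.array(p)/s+off-.5+.5/s
pts=[('clipbase',(252.5,265),(250,120),10,143),('rib',(242,275),(250,120),10,152),('outertop',(402,320),(355,95),10,198),('sL',(62,278),(140,20),2.2,141),('sR',(720,282),(140,20),2.2,141),('cornL',(47,298),(140,20),2.2,140),('cornR',(736,301),(140,20),2.2,140)]
for k,p,o,s,z in pts:
    w=pix2z(c,*q(p,o,s),z); print(k,w.round(1),loc(w))
delta(B(62,-48,230))
E
```

```text
clipbase [469.3  88.8 143. ] [-84.8  43.7]
rib [469.5  88.8 152. ] [-84.6  43.6]
outertop [527.1  -8.5 198. ] [-60.4 -66.9]
sL [433.5 194.7 141. ] [-85.5 155.4]
sR [ 530.7 -101.7  141. ] [ -86.3 -156.5]
cornL [421.6 200.  140. ] [-95.2 164.2]
cornR [ 524.8 -113.4  140. ] [ -95.5 -165.7]
t 2.425 pos [454.2  36.9 301.5] loc [-115.4   -1. ] yaw 18.49 F [ 0.6 -0.5 -0.1] w 87.7
increment [177.   47.8  72. ] dyaw 0.19
```

Request:
move_arm:
  increments: [110,60,16,10,0.2,110,177,48,50,0.2,110,177,48,60,0.2,110,177,48,72,0.2,110,177,48,72,0.2,110,177,48,72,0.2,110,177,48,72,0.2,110,177,48,72,0.2]

```text
t: 3.42
ee_pos: [637.5, 47.7, 231.5]
orientation: [-3.099, -0.499, -0.008]
ft_force: [0.2, -0.7, 0.2]
width: 50.0
```

```bash
python3 - <<'E'
from h import *
c=cam('wrist'); save('w3',c['frame'],(100,60,540,390),1.8); c=cam('scene'); save('s3',c['frame'],(235,120,425,280),4); delta(B(62,-48,160))
E
```

```text
t 3.525 pos [637.5  47.7 231. ] loc [ 62.  -48.2] yaw 18.29 F [-0.2  0.8 -0.3] w 50.3
increment [-0.4 -0.1 71. ] dyaw -0.01
```

View pics/w3.png

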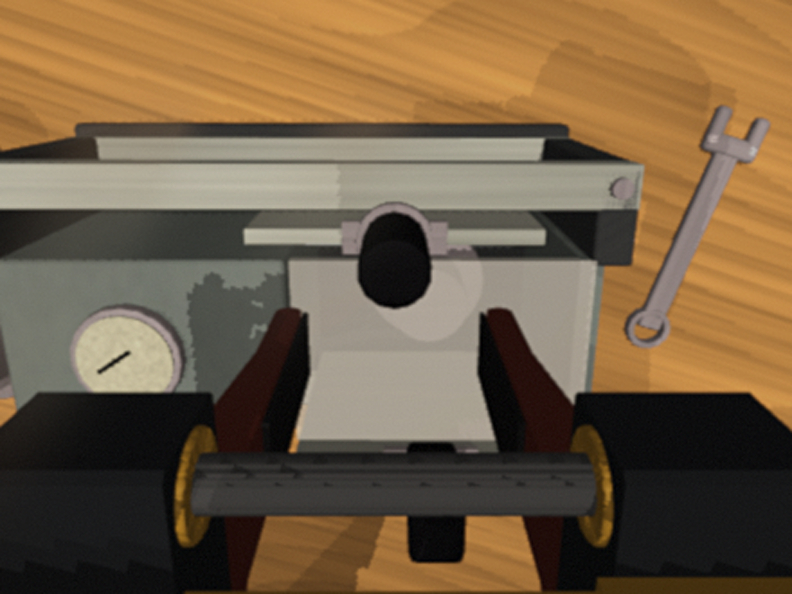

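View pics/s3.png

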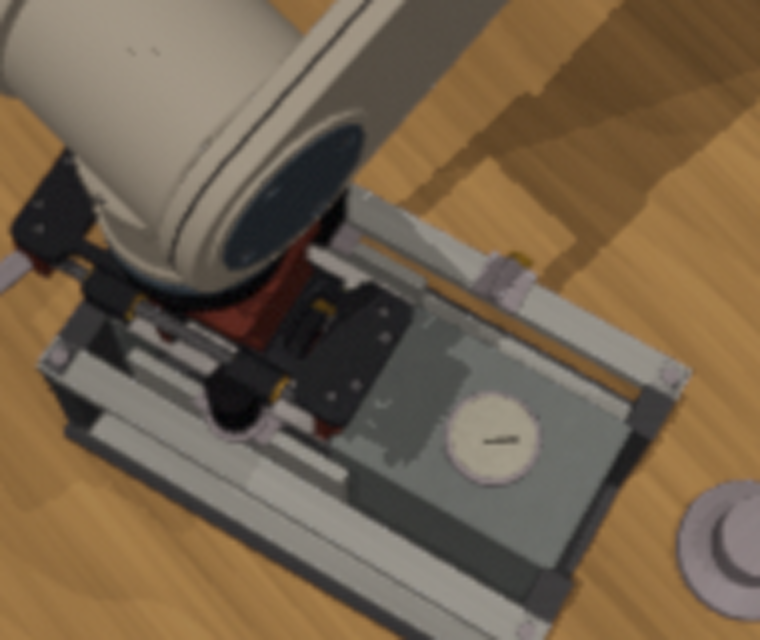

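```bash
python3 - <<'E'
from h import *
c=load('wrist')
for x in (47,62,77): print(x,(proj(c,B(x,-48,198))-[100,60])*1.8)
save('w3e',np.clip(c['frame'].astype(float)*4,0,255).astype(np.uint8),(290,160,350,240),7)
E
```

```text
47 [390.78635272 312.18129802]
62 [390.74082129 276.3492025 ]
77 [390.69363659 239.21602831]
```

View pics/w3e.png

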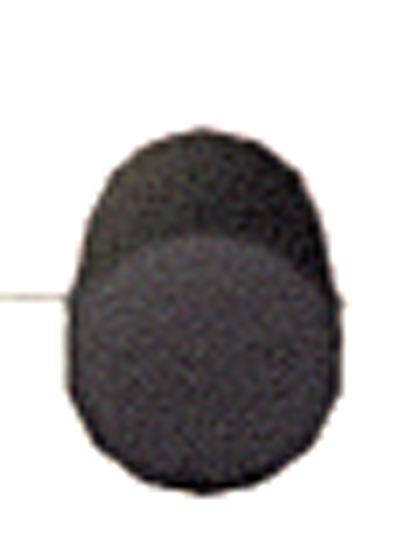

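The door is about 18 mm ajar and the grip sits centred between the fingers. I'll lower, then approach contact.

Request:
move_arm:
  increments: [110,0,1,30,0,110,0,1,60,0,110,0,1,71,0,110,0,1,71,0,110,0,4,71,0,110,0,7,71,0,110,0,10,71,0,110,0,10,71,0]

```text
t: 4.53
ee_pos: [641.2, 38.1, 160.3]
orientation: [-3.099, -0.498, -0.008]
ft_force: [-0.6, 0.8, -0.8]
width: 50.0
```

```bash
python3 - <<'E'
from h import *
delta(B(62,-78,160))
E
```

```text
t 4.525 pos [641.2  38.1 160.3] loc [ 62.5 -58.4] yaw 18.26 F [-0.6  0.8 -0.8] w 50.0
increment [-0.5 19.6  0.2] dyaw -0.04
```

Request:
move_arm:
  increments: [110,0,2,0,0,110,0,4,0,0,110,0,6,0,0,110,0,8,0,0,110,0,10,0,0,110,0,12,0,0,110,0,12,0,0]

```text
t: 5.4
ee_pos: [645.0, 26.5, 160.3]
orientation: [-3.1, -0.498, -0.008]
ft_force: [-0.8, 1.0, 0.6]
width: 49.7
```

```bash
python3 - <<'E'
from h import *
delta(B(62,-78,160)); print(ctrl.get_obs()['ft_force'][:2]@Y)
E
```

```text
t 5.4 pos [645.   26.5 160.3] loc [ 62.5 -70.7] yaw 18.25 F [-0.8  1.   0.6] w 49.7
increment [-0.4  7.3  0.2] dyaw -0.05
1.2219019154932975
```

Request:
move_arm:
  increments: [110,0,2,0,0,110,0,4,0,0,110,0,6,0,0,110,0,8,0,0,110,0,9,0,0,110,0,10,0,0,110,0,10,0,0]

```text
t: 6.28
ee_pos: [648.0, 17.3, 160.2]
orientation: [-3.099, -0.498, -0.008]
ft_force: [-0.4, 3.6, 0.5]
width: 50.1
```

```bash
python3 - <<'E'
from h import *
delta(B(62,-84,160)); print([ctrl.get_obs()['ft_force'][:2]@Y for i in range(3)])
E
```

```text
t 6.275 pos [648.   17.3 160.2] loc [ 62.4 -80.4] yaw 18.25 F [-0.4  3.6  0.5] w 50.1
increment [-0.4  3.6  0.2] dyaw -0.05
[np.float64(3.5982901201901183), np.float64(3.5982901201901183), np.float64(3.5982901201901183)]
```

Request:
move_arm:
  increments: [110,0,1,0,0,110,0,2,0,0,110,0,3,0,0,110,0,3,0,0]

```text
t: 6.78
ee_pos: [648.7, 15.1, 160.2]
orientation: [-3.098, -0.497, -0.007]
ft_force: [-2.1, 5.8, 1.2]
width: 49.8
```

```bash
python3 - <<'E'
from h import *
delta(B(62,-84,160)); print(ctrl.get_obs()['ft_force'][:2]@Y)
E
```

```text
t 6.775 pos [648.7  15.1 160.2] loc [ 62.4 -82.6] yaw 18.24 F [-2.1  5.8  1.2] w 49.8
increment [-0.4  1.4  0.2] dyaw -0.06
6.166068120034123
```

Request:
move_arm:
  increments: [110,0,1,0,0,110,0,2,0,0,110,0,3,0,0,110,0,4,0,0,110,0,4,0,0]

```text
t: 7.4
ee_pos: [649.1, 13.6, 160.1]
orientation: [-3.094, -0.496, -0.005]
ft_force: [-4.2, 12.4, 1.7]
width: 50.3
```

```bash
python3 - <<'E'
from h import *
delta(B(62,-84,160)); print(ctrl.get_obs()['ft_force'][:2]@Y)
E
```

```text
t 7.4 pos [649.1  13.6 160.1] loc [ 62.4 -84.2] yaw 18.23 F [-4.2 12.4  1.7] w 50.3
increment [-0.4 -0.2  0.1] dyaw -0.07
13.125588278100437
```

The reaction is 13 N, above the 9 N spring limit, so the door is home and the grip is fully pressed. Holding for 1.5 s.

Request:
move_arm:
  increments: [110,0,3,0,0,110,0,3,0,0,110,0,3,0,0,110,0,3,0,0,110,0,3,0,0,110,0,3,0,0,110,0,3,0,0,110,0,3,0,0,110,0,3,0,0,110,0,3,0,0,110,0,3,0,0,110,0,3,0,0]

```text
t: 8.9
ee_pos: [649.1, 13.7, 159.9]
orientation: [-3.09, -0.496, -0.003]
ft_force: [-3.0, 14.3, 2.8]
width: 50.4
```

```bash
python3 - <<'E'
from h import *
delta(B(62,-78,160)); print(ctrl.get_obs()['ft_force'][:2]@Y)
E
```

```text
t 8.9 pos [649.1  13.7 159.9] loc [ 62.3 -84.1] yaw 18.23 F [-3.  14.3  2.8] w 50.4
increment [-0.3 -6.1  0. ] dyaw -0.07
14.501982477091135
```

Request:
move_arm:
  increments: [110,0,-3,0,0,110,0,-8,0,0,110,0,-13,0,0,110,0,-16,0,0,110,0,-16,0,0,110,0,-16,-40,0,110,0,-16,-85,0,110,0,-16,-85,0,110,0,-16,-85,0]

```text
t: 10.02
ee_pos: [643.7, 27.6, 244.7]
orientation: [-3.09, -0.496, -0.003]
ft_force: [-0.1, -0.5, 0.4]
width: 49.8
```

```bash
python3 - <<'E'
from h import *
c=cam('wrist'); save('w4',c['frame'],(100,60,540,390),1.8); delta(B(-61,-67,245))
for y in(-68,-63,-50): print((proj(c,B(62,y,198))-[100,60])*1.8)
E
```

```text
t 10.075 pos [643.3  27.7 244. ] loc [ 61.2 -69.1] yaw 18.22 F [ 0.8  0.6 -0.3] w 50.1
increment [-122.2   -1.9   -1.3] dyaw -0.08
[389.51875005 264.70911507]
[377.33623535 264.68325968]
[345.68699197 264.61608935]
```

View pics/w4.png

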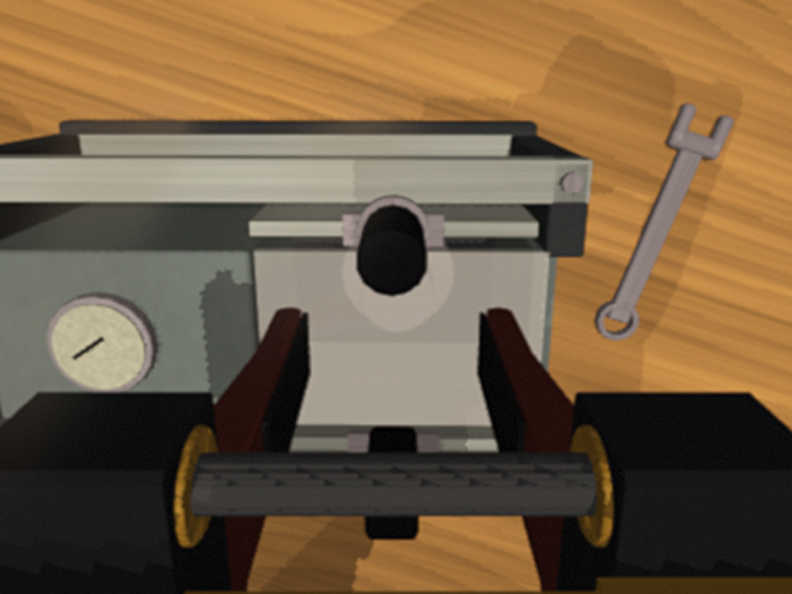

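The inner grip is now at column 391, against 389.5 predicted for shut, so the door is closed. Moving on to the outer grip.

Request:
move_arm:
  increments: [110,-60,-1,0,0,110,-122,-2,0,0,110,-122,-2,0,0,110,-122,-2,0,0,110,-122,-2,0,0,110,-122,-2,0,0]

```text
t: 10.82
ee_pos: [527.7, -8.4, 243.4]
orientation: [-3.09, -0.496, -0.0]
ft_force: [-0.3, -0.1, -0.4]
width: 49.9
```

```bash
python3 - <<'E'
from h import *
c=cam('wrist'); save('w5',c['frame'],(100,60,540,390),1.8); delta(B(-61,-67,162))
for y in(-68,-63): print((proj(c,B(-62,y,198))-[100,60])*1.8)
E
```

```text
t 10.875 pos [527.5  -8.4 243.4] loc [-60.  -66.9] yaw 18.24 F [0.8 0.5 0. ] w 50.1
increment [-1.1  1.1 81.4] dyaw -0.06
[395.11755137 271.46365706]
[382.90745036 271.42847144]
```

View pics/w5.png

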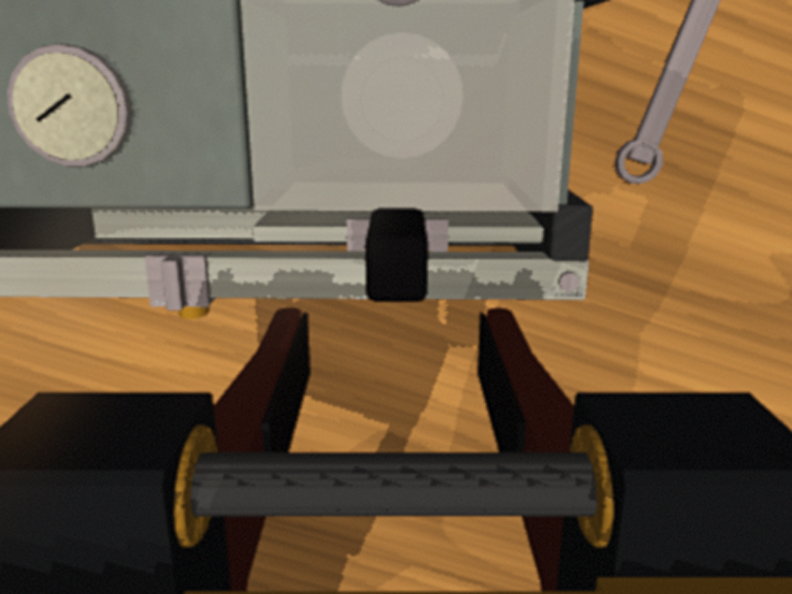

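Request:
move_arm:
  increments: [110,-1,2,40,0,110,-1,2,81,0,110,-1,2,81,0,110,-1,2,81,0,110,-1,2,81,0,150,-1,2,81,0,200,-1,2,81,0,230,-1,2,81,0,230,-1,2,81,0,230,-1,2,81,0]

```text
t: 12.12
ee_pos: [526.9, -8.9, 162.8]
orientation: [-3.089, -0.496, -0.0]
ft_force: [-2.1, 5.1, 4.8]
width: 25.9
```

```bash
python3 - <<'E'
from h import *
c=load('wrist'); save('w5c',c['frame'],(170,190,230,240),12)
delta(B(-61,44,162)); 
E
```

```text
t 12.125 pos [526.9  -8.9 162.8] loc [-60.7 -67.2] yaw 18.23 F [-2.1  5.1  4.8] w 25.9
increment [  -0.4 -111.2    2.3] dyaw -0.07
```

View pics/w5c.png

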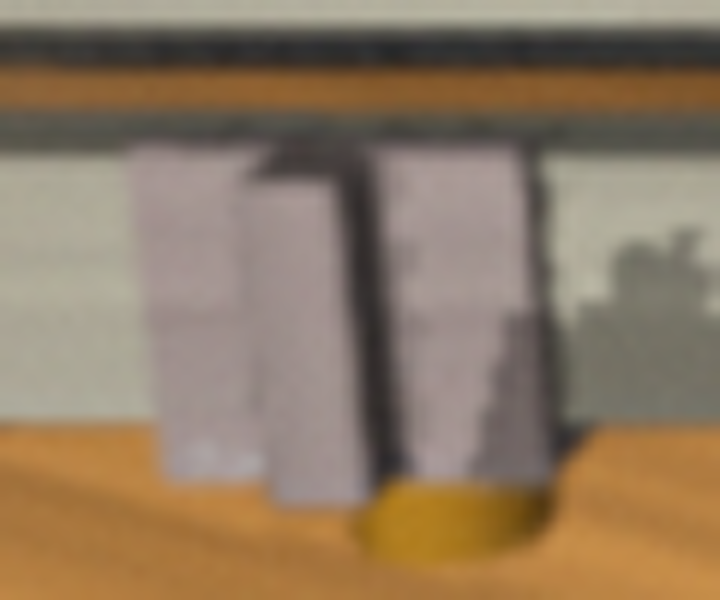

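```bash
python3 - <<'E'
from h import *
c=load('wrist')
for p,z in (((345,315),143),((305,340),152)): print(loc(pix2z(c,p[0]/12+170-.46,p[1]/12+190-.46,z)))
print(loc(pix2z(c,397/1.8+100-.2,272/1.8+60-.2,198)))
E
```

```text
[-85.9  43.9]
[-84.6  43.5]
[-62.1 -68.6]
```

Request:
move_arm:
  increments: [230,0,-4,0,0,230,0,-14,0,0,230,0,-26,0,0,230,0,-38,0,0,230,0,-50,0,0,230,0,-62,0,0,230,0,-74,0,0,230,0,-86,0,0,230,0,-96,0,0,230,0,-104,0,0,230,0,-109,0,0,230,0,-111,0,0]

```text
t: 13.62
ee_pos: [492.0, 97.4, 162.9]
orientation: [-3.088, -0.497, -0.0]
ft_force: [8.2, 0.6, -21.5]
width: 25.7
```

Request:
move_arm:
  increments: [230,0,0,0,0,230,0,0,0,0]

```text
t: 13.88
ee_pos: [491.8, 98.1, 162.9]
orientation: [-3.088, -0.497, -0.0]
ft_force: [3.1, 2.5, -8.5]
width: 26.0
```

```bash
python3 - <<'E'
from h import *
delta(B(-61,43.8,162)); c=cam('wrist'); save('w6',c['frame'],(200,120,440,300),3.3)
c=cam('top'); save('t6',c['frame'],(205,130,405,280),4)
c=cam('scene'); save('s6',c['frame'],(235,120,425,280),4)
E
```

```text
t 13.875 pos [491.8  98.1 162.9] loc [-60.5  45.5] yaw 18.28 F [ 3.1  2.5 -8.5] w 26.0
increment [-0.5  1.7  0.8] dyaw -0.02
```

View pics/w6.png

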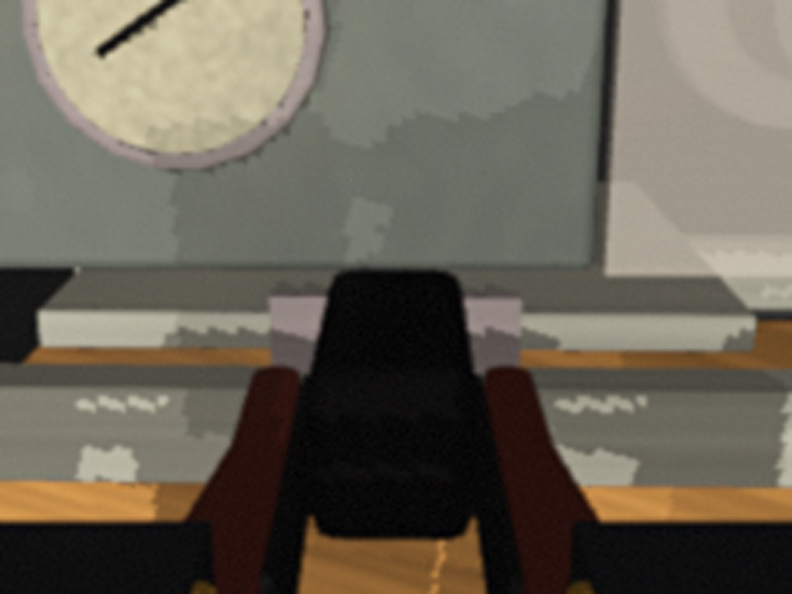

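View pics/t6.png

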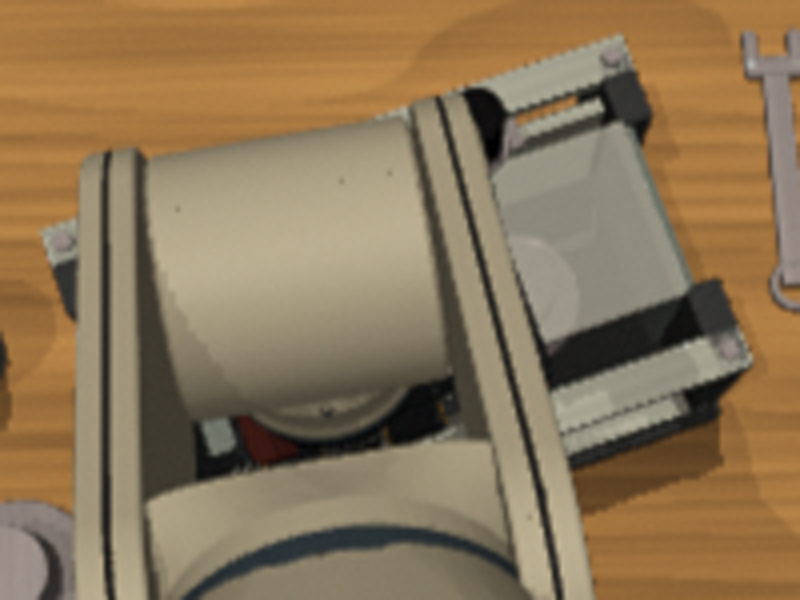

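Request:
move_arm:
  increments: [230,0,1,0,0,230,0,1.5,0,0,230,0,1.5,0,0,190,0,1.5,0,0,110,0,1.5,0,0,110,0,1.5,0,0,110,0,1.5,0,0,110,0,1.5,0,0]

```text
t: 15.02
ee_pos: [492.3, 96.4, 163.0]
orientation: [-3.088, -0.496, -0.0]
ft_force: [0.5, -0.3, -0.2]
width: 49.6
```

Request:
move_arm:
  increments: [110,0,0,-30,0,110,0,0,-80,0,110,-20,0,-138,0,110,-55,0,-138,0,110,-55,0,-138,0,110,-55,0,-138,0,110,-55,0,-138,0,110,-55,0,-138,0]

```text
t: 16.02
ee_pos: [440.6, 77.4, 300.4]
orientation: [-3.088, -0.497, 0.001]
ft_force: [-0.4, 0.4, 0.8]
width: 50.1
```

```bash
python3 - <<'E'
from h import *
delta(B(-61,43.8,162)); c=cam('wrist'); save('w7',c['frame'],(230,80,410,190),4.4)
f=c['frame'];save('w7e',np.clip(f.astype(float)*4,0,255).astype(np.uint8),(285,85,365,165),9);save('w7c',f,(285,85,365,165),9)
E
```

```text
t 16.025 pos [440.6  77.4 300.4] loc [-115.6   41.8] yaw 18.27 F [-0.4  0.4  0.8] w 50.1
increment [ 5.440e+01 -1.000e-01  1.385e+02] dyaw -0.03
```

View pics/w7.png

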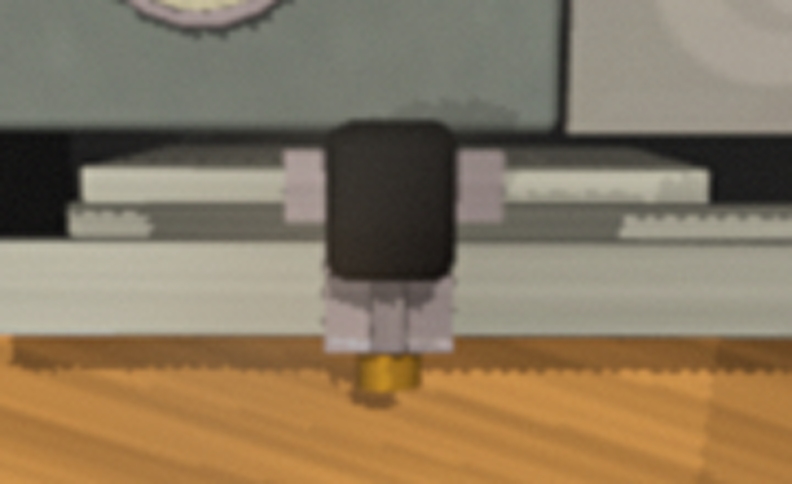

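View pics/w7e.png

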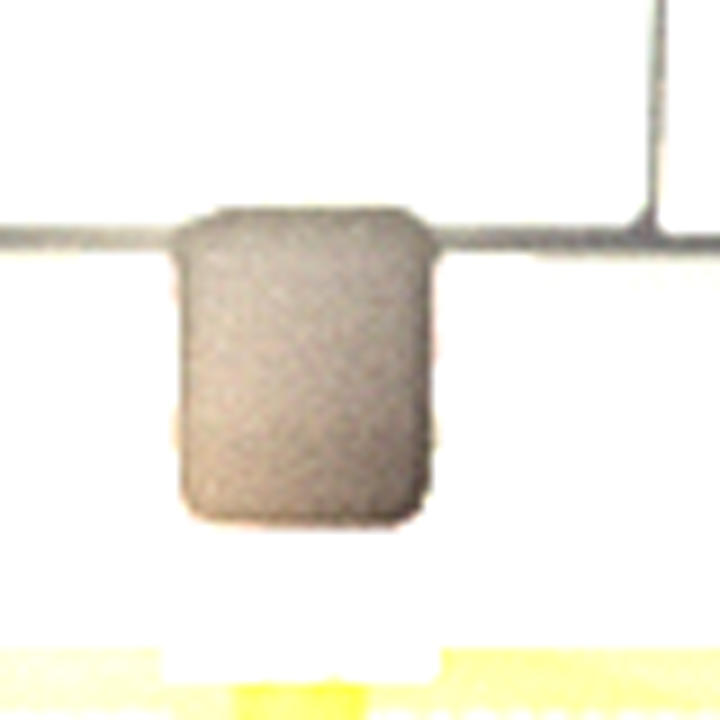

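View pics/w7c.png

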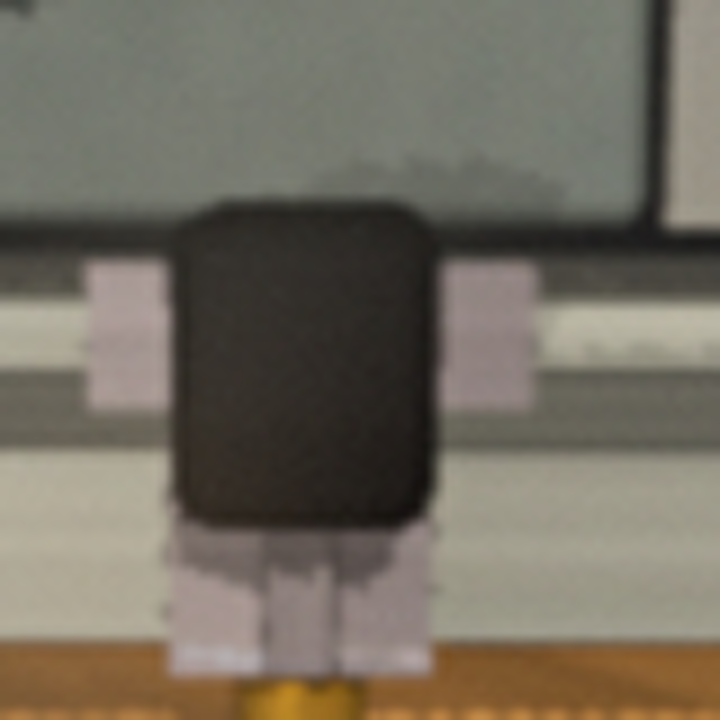

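```bash
python3 - <<'E'
from h import *
c=load('wrist')
for n,p,z in (('grip',(306,365),198),('foot',(311,335),145),('clip',(301.5,600),143),('rib',(300,620),152)): print(n,loc(pix2z(c,p[0]/9+285-.44,p[1]/9+85-.44,z)))
c=cam('top'); save('t7',c['frame'],(205,130,405,280),4)
c=cam('scene'); save('s7',c['frame'],(235,140,425,300),4)
E
```

```text
grip [-60.1  42.2]
foot [-60.8  42.3]
clip [-90.7  43.4]
rib [-91.6  43.5]
```

View pics/t7.png

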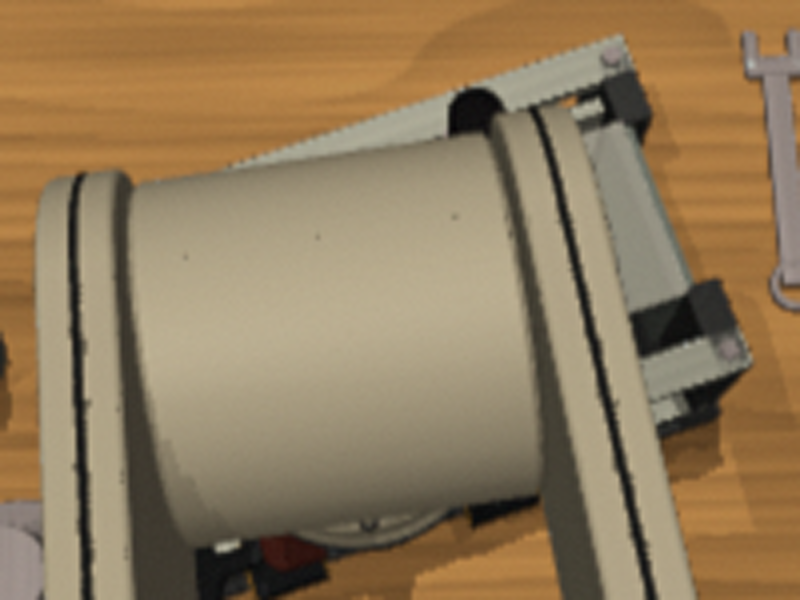

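View pics/s7.png

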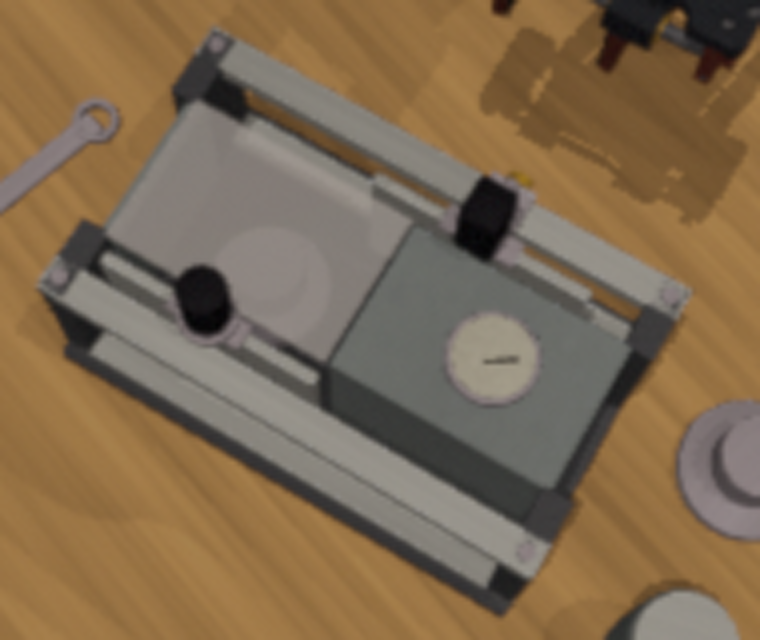

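The grip is about 1.2 mm short of the clip (42.2 against 43.4, from the same picture). The inner door still looks shut. I'll make one small correction by re-closing the jaws slightly further on.

```bash
python3 - <<'E'
from h import *
delta(B(-61,45.1,225));delta(B(-61,45.1,163))
E
```

```text
t 16.175 pos [440.5  77.3 300.5] loc [-115.7   41.8] yaw 18.27 F [-1.1  0.3  0.1] w 50.1
increment [54.6 -2.3 75.7] dyaw -0.03
t 16.175 pos [440.5  77.3 300.5] loc [-115.7   41.8] yaw 18.27 F [-1.1  0.3  0.1] w 50.1
increment [ 54.5  -1.5 137.7] dyaw -0.03
```

Request:
move_arm:
  increments: [110,54.5,-2.3,20,0,110,54.5,-2.3,75,0,110,54.5,-2.3,75,0,110,54.5,-2,110,0,110,54.5,-1.5,137,0,110,54.5,-1.5,137,0,110,54.5,-1.5,137,0,110,54.5,-1.5,137,0]

```text
t: 17.18
ee_pos: [492.5, 97.9, 165.4]
orientation: [-3.088, -0.497, -0.004]
ft_force: [0.5, 0.1, 0.0]
width: 49.8
```

```bash
python3 - <<'E'
from h import *
delta(B(-61,45.1,163))
E
```

```text
t 17.175 pos [492.5  97.9 165.4] loc [-59.9  44.9] yaw 18.27 F [0.5 0.1 0. ] w 49.8
increment [-1.1 -0.1  2.4] dyaw -0.03
```

Request:
move_arm:
  increments: [180,-1,-0.2,0,0,230,-1,-0.2,0,0,230,-1,-0.2,0,0,230,-1,-0.2,0,0,230,-1,-0.2,0,0]

```text
t: 17.8
ee_pos: [491.7, 97.7, 165.7]
orientation: [-3.088, -0.497, -0.004]
ft_force: [-0.9, -1.9, 5.4]
width: 25.8
```

```bash
python3 - <<'E'
from h import *
delta(B(-61,45.1,163))
E
```

```text
t 17.8 pos [491.7  97.7 165.7] loc [-60.7  45. ] yaw 18.27 F [-0.9 -1.9  5.4] w 25.8
increment [-0.3 -0.1  2.7] dyaw -0.03
```

Request:
move_arm:
  increments: [190,0,0,0,0,110,0,0,0,0,110,0,0,0,0,110,0,0,0,0,110,0,0,0,0]

```text
t: 18.42
ee_pos: [491.7, 97.7, 165.7]
orientation: [-3.088, -0.497, -0.004]
ft_force: [0.5, 0.5, -1.0]
width: 50.1
```

Request:
move_arm:
  increments: [110,0,0,-30,0,110,0,0,-80,0,110,-20,2,-135,0,110,-55,2,-135,0,110,-55,2,-135,0,110,-55,2,-135,0,110,-55,2,-135,0,110,-55,2,-135,0]

```text
t: 19.42
ee_pos: [440.3, 76.8, 299.9]
orientation: [-3.088, -0.497, -0.003]
ft_force: [0.8, 0.2, 0.1]
width: 50.1
```

```bash
python3 - <<'E'
from h import *
delta(B(-61,43.8,162)); c=cam('wrist')
f=c['frame'];save('w8e',np.clip(f.astype(float)*4,0,255).astype(np.uint8),(285,85,365,165),9);save('w8c',f,(285,85,365,165),9)
c=cam('scene'); save('s8',c['frame'])
E
```

```text
t 19.425 pos [440.3  76.8 299.9] loc [-116.1   41.3] yaw 18.28 F [0.8 0.2 0.1] w 50.1
increment [ 54.5  -0.7 138.1] dyaw -0.02
```

View pics/w8e.png

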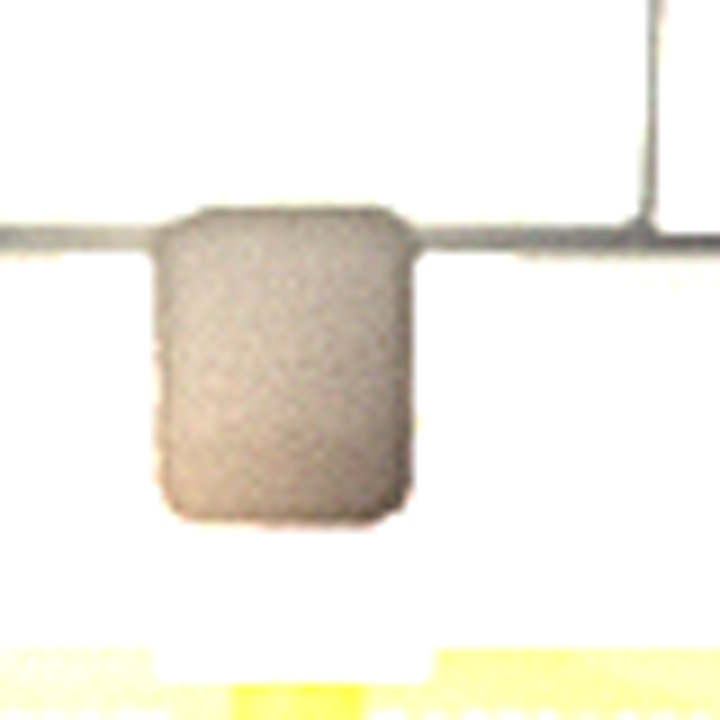

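View pics/w8c.png

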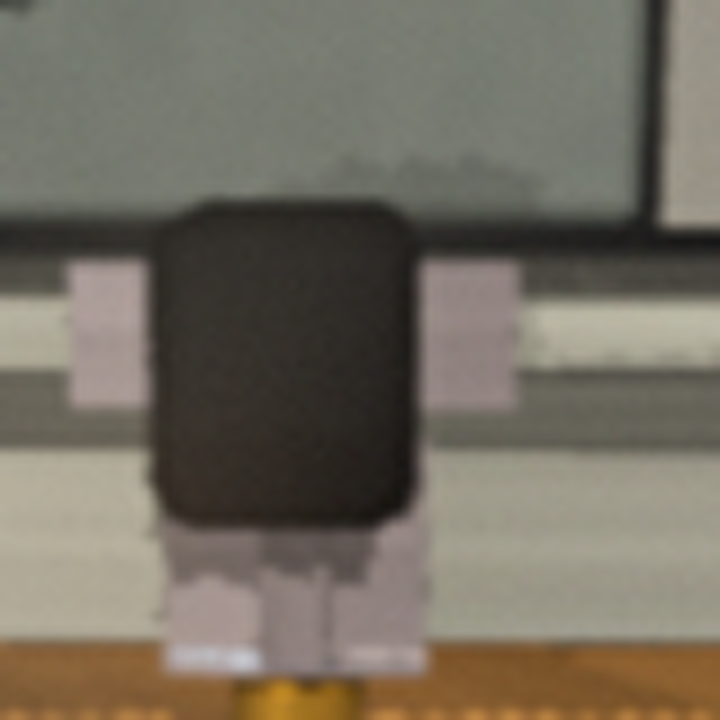

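View pics/s8.png

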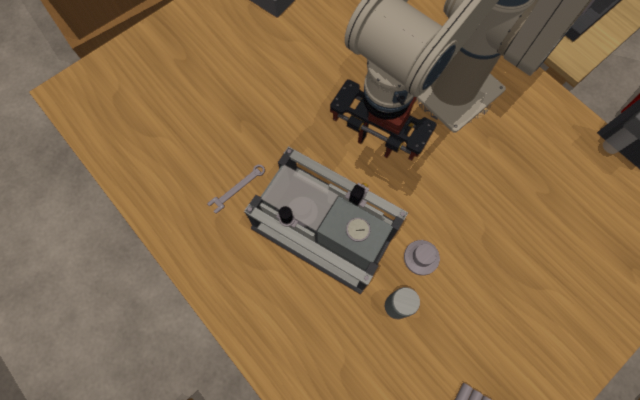

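```bash
python3 - <<'E'
from h import *
c=load('wrist')
for n,p,z in (('grip',(285,365),198),('foot',(293,335),145),('clip',(296,600),143),('rib',(294,620),152)): print(n,loc(pix2z(c,p[0]/9+285-.44,p[1]/9+85-.44,z)))
c=load('scene'); 
for y in (-68,-60): print(proj(c,B(62,y,198)))
save('s8e',np.clip(c['frame'].astype(float)*4,0,255).astype(np.uint8),(260,190,320,240),10)
E
```

```text
grip [-60.3  43.7]
foot [-60.8  43.8]
clip [-90.8  43.5]
rib [-91.7  43.6]
[284.82173608 211.56272003]
[287.92827648 213.3628468 ]
```

View pics/s8e.png

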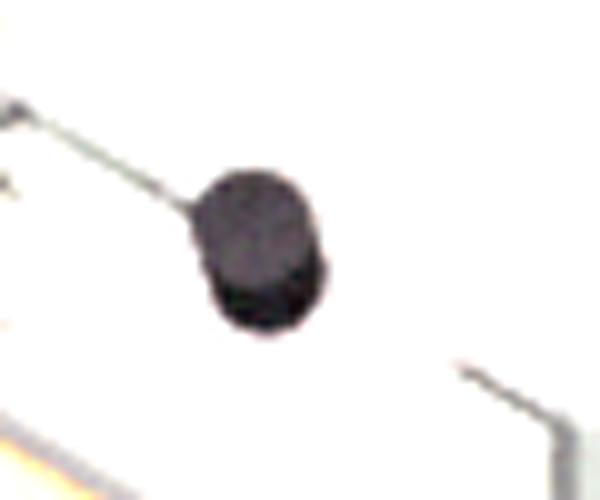

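The outer grip is within 0.3 mm of the clip. The inner grip is at pixel (284.9, 212.4), against (284.8, 211.6) predicted for shut. Nothing is touching, so I'm handing in.

```bash
python3 -c "
from workcell import ctrl
print(ctrl.get_obs()['ft_force'].round(1)); print(ctrl.close_job())"
```

```text
[ 0.5 -1.2  0.2]
the job is handed in; nothing more can be done
None
```

The inner door is shut, the outer door is open with its grip level with the index clip, and the job is handed in at about 19.5 s.

- **Inner door:** it was about 18 mm ajar. I pushed it home by its round grip against 1–2 N of drag. Once it stopped, I pressed to 13–14.5 N, more than the 9 N that fully compresses the sprung grip, and held that for 1.5 s before backing off.
- **Outer door:** I then gripped the square grip and slid the door about 111 mm. A picture showed it 1.2 mm short of the clip, so I re-gripped it once, corrected that and let go.
- **Last checks:**
  - The outer grip is at 43.7–43.8 mm along the track against 43.5–43.6 mm for the clip, so within about 0.3 mm.
  - In the scene camera the inner grip is within about 1 pixel of its shut position (1–2 mm).
  - The spanner, flange and can look unmoved.
  - The gripper is clear of everything, with a wrist force of about 1 N.
- **One disagreement:** the arm's own reading put the released outer grip at 45.0 mm, about 1.3 mm more than the camera. I went by the camera because it shows grip and clip in the same picture.
- **One brief reading:** the wrist force reached about 21 N vertically during the slide, well under the 120 N limit.

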